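# Run the flux canister along the fence to its sprung stop

### The arm

A 6-joint arm with a two-finger parallel gripper is mounted at the origin on the work surface. World frame = base frame: x ahead of the robot, y to its left, z up, the work surface at z = 0. Lengths are in m, angles in rad, forces in N, time in s.
With the tool pointing down it reaches from about 0.35 to 0.925 m from the base axis. Payload 6.4 kg.
Tool frame: the origin (TCP) lies at the very end of the fingers, on their centre line; the grasp point (between the pads) lies 19 mm behind it; y points along the fingers, z is the direction in which the jaws open and shut, and the axes are right-handed (so a half turn about y gives the same grasp; the last joint's range is limited). The gripper opens to 85 mm and grips with 20 to 120 N. Pads are 22 mm wide; open, the fingers measure 114 mm over their backs; the gripper's body (76 mm by 85 mm) begins 54 mm behind the grasp point. The pads swing forward as they close: fully open they stand 13 mm farther back than shut.
Start: joints at [-1.426, 0.245, 1.558, -0, 1.339, -0.174], TCP at [0.204, -0.617, 0.197] pointing down, gripper open.
Joint ranges: [-3.13, 3.13], [-1.02, 2.26], [0.13, 2.54], [-0.95, 4.09], [0.21, 2.88], [-2.74, 2.74]. Speed limits (rad/s): [2.57, 2.57, 3.14, 3.14, 3.14, 3.14].

### API

Orientations are given as a unit quaternion [w, x, y, z].
In Python, from plant import env, vision, spotter gives the robot as it stands.
- The arm moves only by the tool move_arm, never from a script. Its arguments are lists of equal length, an entry for each row: "translation": the shift along the tool's x, y, z as a fraction of full scale, a list of three; "rot": the turn, a rotation vector about the tool's x, y, z as a fraction of full scale, a list of three; "gripper": the closure, from -1 (fully open) to 1 (shut). In form: {"translation": [[dx, dy, dz], ...], "rot": [[ax, ay, az], ...], "gripper": [gripper, ...]}. A call has 1 to 12 rows; each row is the pose to reach, as a shift and turn from the pose commanded when the call began, along the tool's axes at that moment; what a row does not reach only later rows make up. Full scale, the value 1, is 0.3 m for a shift and 60 degrees for a turn. A row lasts 1/8 s, in which the tool goes at most 62.5 mm and 10.7 degrees, less where a joint would pass 70% of its speed; a pose out of reach is approached as far as the arm can. A call with a number of a shift or a turn outside -1 to 1 is refused whole. A call with a gripper value outside its range is refused whole. The fingers move at their own pace and stop on an object; "force" is the grip in N (left out, the last holds). Time passes only in rows, so rows that repeat a pose let the fingers close. It gives the time, the measured TCP pose, the force and the opening at its end, in the units of the state.
- env.get_state(): the state, without advancing time (a new reading comes with each control period).
- vision.camera(name): name is "side" or "top"; returns a dict with "image" (480x640x3 uint8, red, green, blue), "intrinsics" (3x3 intrinsics, pixels), "dist_coeffs" ([k1, k2, p1, p2, k3] as OpenCV has them; the pictures are not rectified), "T" (4x4, takes a point from camera to world coordinates). Camera axes: x right, y down, z forward; pixel columns grow to the right and rows downward; lengths in m; the calibration is good to about 2 mm. A picture is of the moment at which its call begins. There is no depth.
- env.close_job(): hands the job in, once; it reports no verdict.
Trained networks look in a picture, given as the dict that the camera call returned (one of the last four; its "shot" number tells which), for a name from the list of things; names that differ only in an ending like _2 or _b are one class to them, and where a whole thing is asked for, a point or a joint stands for the part that bears it (a point fixed in the world has none). Each returns a list of dicts, best first, with "confidence" (0 to 1); they miss things now and then, are a little off and sometimes report something else, mostly with a low value. They report only what shows in the picture. A call takes as long as a camera call.
- spotter.spot_in(picture, thing): "position" ([column, row] in pixels, amid what is visible of it).
- spotter.trace(picture, thing): "pixels" (480x640 bool, what is visible of it) and "position" ([column, row] in pixels, amid what is visible of it).
- spotter.tip_of(picture, thing): "position" ([column, row] in pixels: a listed point, or the origin of a listed thing).
The state is a dict: "time_s": time; "q": joint angles; "qd": joint speeds; "joint_efforts": joint torques, N m; "ee_pos": TCP position; "ee_rot": TCP orientation; "ft_force": force on the tool from outside, world axes, zero at the start; "ft_torque": the same for the moment, N m; "grip_width": finger opening in m.
Only numpy, scipy, OpenCV 4.12 (cv2) and the standard library are available. Lean on these libraries where they do the work, as an engineer would, in place of code of your own. Each camera call takes 0.05 s, during which the arm holds its last target.

### The job

Slide the squat aluminium flux canister straight across to the fence, then push it along the fence, keeping it against the fence all the way, until it bears on the red sprung pad of the stop. Lean it into the pad with a steady push of about 8 newtons for about a second, never shoving hard against pad or fence, then back off gently so that the canister stays standing against both the pad and the fence. Leave the jar, dishes, anvil block and scoop alone.

Things in the scene. Friction and masses are not known exactly. Their poses are not given: they have to be found in the camera images.
- canister: squat aluminium screw-top canister with knurled lid, an upright cylinder 110 mm in diameter, 60 mm high, straight sides, 0.56 to 0.84 kg, loose, too wide to grip: push it with shut fingers. Sliding it over the tiles takes roughly 3 to 8 N. Origin: centre of its underside, z up; its yaw means nothing. It starts 12 to 45 mm clear of the fence.
- fence: fixed polished aluminium fence (low wall), 640 mm long, 36 high, 12 thick, with a low foot behind. Origin: at bench level on its working face, mid-length. x runs along the face towards the stop; y points out of the face to the canister's side (y = 0 is the face; a touching canister's centre is at y = 55 mm). z up. Over 20 N on it is too hard; pushing too far round the canister's side wedges it there.
- start_mark (a point): point on the fence's working face at bench level, 60 mm before mid-length (fence x = -60 mm). The canister's centre starts 90 to 160 mm before this mark (along the fence's x); it must be at the fence before its centre passes the mark and stay against it from there on.
- stop: fixed blue stop housing at the far end of the fence, 70 (x) by 90 (y) by 56 mm high, axes parallel to the fence's. Origin: centre of its underside, 55 mm out from the fence face. A sprung red pad, 44 mm wide, 34 mm high, stands out of its -x face, in line with the centre of a canister at the fence.
- pad_root (a point): centre of the stop housing's -x face, 28 mm above the bench, where the pad's stem comes out. The red pad's face stands 16 to 46 mm from here towards -x: how far differs every time and is not reported; feel for it. The pad gives 1 mm per 3 N, is damped and springs back; if let go slowly, the canister stays on it by friction. Under 4 N is not pressed, over 16 N is too much.
- jar: green glass reagent jar with ground stopper, 64 mm in diameter, 120 mm high, behind the fence; leave alone. Origin: centre of its underside.
- dishes: stack of three red clay roasting dishes, 84 mm in diameter, 48 mm high in all, behind the fence; leave alone. Origin: centre of its underside.
- anvil: small cast iron anvil block, 100 by 50 mm, 52 mm high, on the robot's side of the bench; leave alone. Origin: centre of its underside.
- scoop: brass flux scoop lying on the bench on the robot's side, 146 mm long, 39 mm wide, 15 mm high; leave alone. Origin: at bench level where handle and pan meet; x points to the pan.

How it is judged:
By the outcome, as a careful person would: the job done as asked, in the order asked, and still so for the second after the job is handed in, with the robot touching nothing.
It also fails if it takes over 72 s, if anything falls off the work surface, if the arm or the gripper's body presses on something with over 40 N, if the wrist force passes 120 N, or if a joint passes its speed limit or range.

## Working session

There is one attempt and no reset: what is moved stays moved. The work goes in short steps, Python scripts to look and compute and a tool call to move; the robot and the scene stay as the last step left them, time stands still between calls to the robot, and variables do not carry over. Pictures are saved under pics/ and viewed, and the job is handed in when it is done.

Besides the shell and the picture viewer there is one more tool, called after "Call:" as name(argument=value, ...), one argument or row to a line, values as JSON. move_arm: Moves the arm, as the interface text tells. Shift numbers are shares of 0.3 m and turn numbers shares of 60 degrees, none past 1 either way. Its arguments: {"type":"object","properties":{"translation":{"type":"array","items":{"type":"array","items":{"type":"number","minimum":-1,"maximum":1}}},"rot":{"type":"array","items":{"type":"array","items":{"type":"number","minimum":-1,"maximum":1}}},"gripper":{"type":"array","items":{"type":"number"}},"force":{"type":"number"}},"required":["translation","rot","gripper"]}

```bash
ls; mkdir -p pics
cat > h.py <<'E'
import numpy as np, cv2
from plant import env, vision, spotter
def ray(c,px):
    p=cv2.undistortPoints(np.array([[px]],float),np.array(c["intrinsics"]),np.array(c["dist_coeffs"]))[0,0]
    T=np.array(c["T"]); d=T[:3,:3]@np.array([p[0],p[1],1]); return T[:3,3],d
def atz(c,px,z):
    o,d=ray(c,px); return o+d*(z-o[2])/d[2]
def proj(c,P):
    T=np.linalg.inv(np.array(c["T"])); r=cv2.Rodrigues(T[:3,:3])[0]
    return cv2.projectPoints(np.array(P,float).reshape(-1,3),r,T[:3,3],np.array(c["intrinsics"]),np.array(c["dist_coeffs"]))[0][:,0]
def save(c,n): cv2.imwrite(n,cv2.cvtColor(c["image"],cv2.COLOR_RGB2BGR))
E
python3 - <<'E'
from h import *
s=env.get_state();print(s)
for n in["top","side"]:
    c=vision.camera(n);save(c,f"pics/{n}0.png");print(n,np.round(c["T"],3).tolist())
    for t in["canister","fence","stop","start_mark","pad_root","anvil","scoop","jar","dishes"]:
        r=spotter.tip_of(c,t)
        for k in r[:2]:print(t,k["confidence"],np.round(k["position"],1),np.round(atz(c,k["position"],0.028 if t=="pad_root" else 0),4))
E
```

```text
pics
{'time_s': 0.0, 'q': array([-1.42609605e+00,  2.45826344e-01,  1.55902365e+00, -1.43534784e-05,
        1.33867410e+00, -1.74099129e-01]), 'qd': array([-5.58294954e-05,  9.04734535e-04,  4.36179003e-04, -4.25215826e-04,
       -7.81411880e-04, -2.44791127e-03]), 'joint_efforts': array([-3.83849529e-04, -4.29500341e+01, -3.26134264e+01, -1.18424668e-04,
        5.32140228e-03, -6.99557233e-06]), 'ee_pos': array([ 0.20363857, -0.61662259,  0.19576734]), 'ee_rot': array([ 0.11224212, -0.11223191,  0.69882496, -0.69745923]), 'ft_force': array([-0.47753538,  0.47038675, -0.67099101]), 'ft_torque': array([0.00356382, 0.00547581, 0.0168105 ]), 'grip_width': 0.08520339933686082}
top [[-0.007, -0.991, 0.133, 0.459], [-1.0, 0.005, -0.017, 0.055], [0.017, -0.133, -0.991, 0.953], [0.0, 0.0, 0.0, 1.0]]
canister 0.64 [469.1 282.5] [ 0.5186 -0.1987  0.    ]
canister 0.55 [261.3 153.2] [0.726  0.1256 0.    ]
fence 0.73 [331.  236.2] [0.5926 0.0165 0.    ]
fence 0.57 [161.6 268.6] [0.5431 0.2798 0.    ]
stop 0.93 [161.8 265. ] [0.5487 0.2797 0.    ]
stop 0.75 [374.  230.2] [ 0.6017 -0.0507  0.  
[... 324 characters left out ...]
, 0.233, 0.415], [-0.27, 0.503, -0.821, 0.714], [-0.005, -0.854, -0.521, 0.475], [0.0, 0.0, 0.0, 1.0]]
canister 0.56 [403.3 200. ] [ 0.5118 -0.1964  0.    ]
fence 0.74 [330.4 252.6] [0.5962 0.0089 0.    ]
stop 0.76 [308.8 382.1] [ 0.5513  0.2789 -0.    ]
start_mark 0.85 [339.2 235. ] [ 0.5956 -0.0459  0.    ]
pad_root 0.68 [317.5 343.4] [0.5509 0.2429 0.028 ]
anvil 0.82 [451.3 270.2] [0.41   0.0082 0.    ]
anvil 0.42 [222.2 280.1] [0.7296 0.1212 0.    ]
scoop 0.8 [439.6 364.1] [0.4087 0.2104 0.    ]
jar 0.89 [265.8 205.9] [ 0.7472 -0.1091  0.    ]
jar 0.59 [330.1 255. ] [ 0.595   0.0156 -0.    ]
dishes 0.91 [223.9 280.5] [0.7268 0.1214 0.    ]
dishes 0.55 [437.8 365.5] [0.4106 0.2133 0.    ]
```

View pics/top0.png

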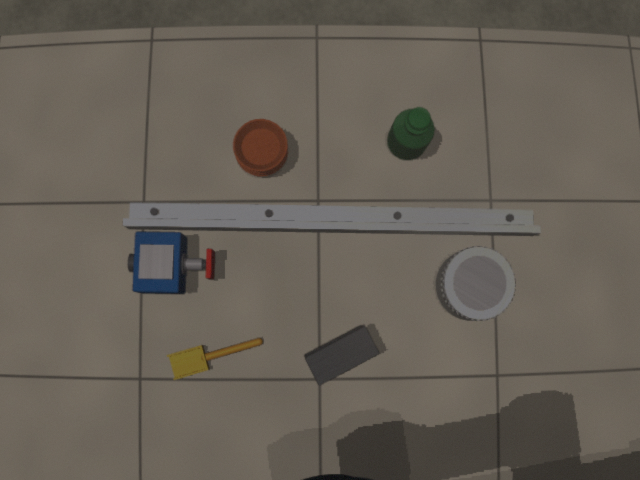

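View pics/side0.png

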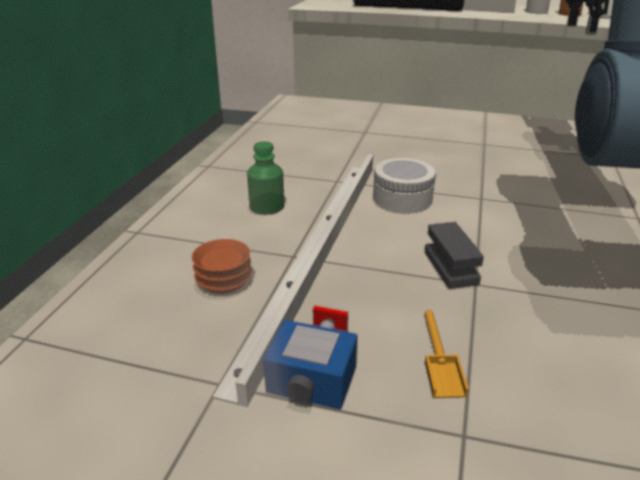

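Run:
```python
from h import *
c=vision.camera("top")
g=c["image"].astype(np.uint8)
a=cv2.resize(g[200:330,420:550],None,fx=4,fy=4,interpolation=cv2.INTER_CUBIC)
b=cv2.resize(g[195:325,110:240],None,fx=4,fy=4,interpolation=cv2.INTER_CUBIC)
m=np.clip(np.hstack([b[:, :390],a[:, -400:]]).astype(int)*2,0,255).astype(np.uint8)
cv2.imwrite("pics/crop1.png",m[...,::-1])
for n in["top","side"]:
    c=vision.camera(n)
    for t in["canister","fence","stop"]:
        r=spotter.trace(c,t)
        for k in r[:2]:
            p=k["pixels"];ys,xs=np.nonzero(p);print(n,t,k["confidence"],xs.min(),xs.max(),ys.min(),ys.max(),p.sum())
            np.save(f"{n}_{t}.npy",p) if k is r[0] else 0
# gray columns across fence
c=vision.camera("top");g=cv2.cvtColor(c["image"],cv2.COLOR_RGB2GRAY)
for x in[135,250,330,450,530]:print(x,g[200:240,x].tolist())
```

```text
top canister 0.97 435 515 246 320 4624
top fence 0.63 123 541 202 237 11197
top stop 0.8 128 214 231 294 3808
side canister 0.93 373 435 158 213 2998
side fence 0.95 213 372 154 405 7040
135 [96, 79, 84, 106, 117, 117, 119, 119, 119, 117, 117, 118, 118, 117, 118, 118, 120, 117, 116, 116, 117, 118, 117, 120, 117, 114, 77, 50, 53, 78, 99, 93, 84, 71, 69, 65, 62, 64, 63, 59]
250 [73, 68, 83, 100, 107, 116, 118, 120, 116, 115, 117, 119, 118, 116, 118, 118, 119, 118, 118, 120, 115, 119, 118, 118, 118, 120, 118, 115, 65, 49, 57, 84, 99, 101, 101, 101, 101, 102, 102, 103]
330 [67, 69, 92, 104, 104, 110, 117, 119, 117, 119, 119, 119, 118, 120, 117, 118, 119, 118, 118, 120, 117, 100, 114, 118, 118, 117, 119, 118, 115, 65, 51, 52, 68, 104, 106, 106, 106, 105, 107, 107]
450 [76, 83, 96, 101, 103, 105, 104, 105, 112, 114, 113, 114, 115, 113, 117, 113, 115, 115, 116, 113, 114, 117, 114, 100, 112, 114, 115, 117, 114, 113, 112, 80, 67, 64, 77, 102, 106, 103, 105, 106]
530 [71, 74, 93, 103, 105, 103, 103, 102, 106, 108, 112, 116, 116, 118, 117, 116, 117, 116, 116, 117, 116, 115, 115, 118, 118, 116, 114, 116, 116, 118, 116, 114, 90, 62, 51, 55, 88, 102, 104, 103]
```

View pics/crop1.png

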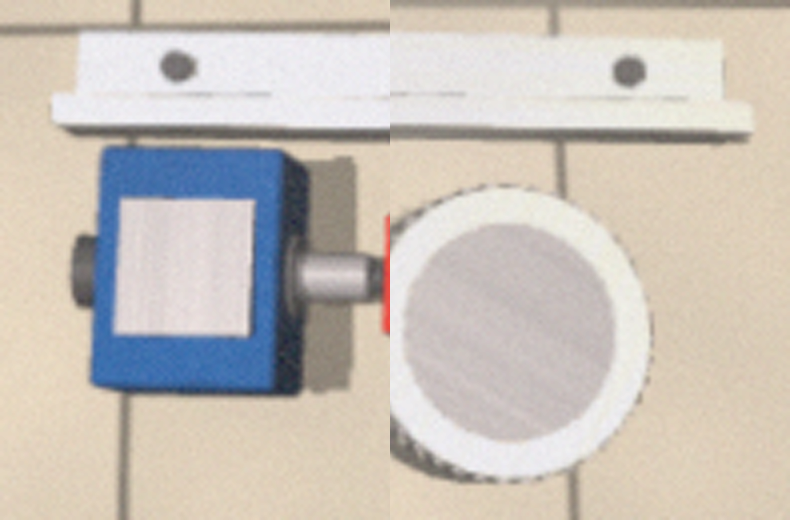

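```bash
cat > fit.py <<'E'
from h import *
from scipy.optimize import least_squares
def fence(c):
    g=cv2.cvtColor(c["image"],cv2.COLOR_RGB2GRAY).astype(float)
    g=cv2.GaussianBlur(g,(0,0),0.7); P=[]
    for x in range(140,530):
        col=g[215:240,x]; d=np.diff(col); i=np.argmin(d)
        y=215+i+0.5
        if 0<i<len(d)-1:
            den=d[i-1]-2*d[i]+d[i+1]; y+=0.5*(d[i-1]-d[i+1])/den
        P.append(atz(c,[x,y],0.036)[:2])
    P=np.array(P)
    f=least_squares(lambda v:P[:,0]-v[0]-v[1]*P[:,1],[0.6,0],loss='soft_l1',f_scale=.0005)
    return f.x,np.median(abs(f.fun))
def can(c,guess,col=None):
    # search lid rim edges radially at z=.06
    g=cv2.cvtColor(c["image"],cv2.COLOR_RGB2GRAY).astype(np.float32);g=cv2.GaussianBlur(g,(0,0),0.8)
    ctr=np.array(guess)
    for it in range(3):
        P=[]
        for a in np.linspace(0,2*np.pi,180,endpoint=False):
            rr=np.arange(.047,.063,.0005)
            W=np.c_[ctr[0]+rr*np.cos(a),ctr[1]+rr*np.sin(a),np.full(len(rr),.06)]
            q=proj(c,W).astype(np.float32)
            v=cv2.remap(g,q[:,0].reshape(1,-1),q[:,1].reshape(1,-1),cv2.INTER_LINEAR)[0]
            d=np.diff(v);i=np.argmin(d)
            if d[i]<-2: P.append([ctr[0]+(rr[i]+.00025)*np.cos(a),ctr[1]+(rr[i]+.00025)*np.sin(a)])
        P=np.array(P)
        f=least_squares(lambda v:np.hypot(P[:,0]-v[0],P[:,1]-v[1])-v[2],[*ctr,.055],loss='soft_l1',f_scale=.0008)
        ctr=f.x[:2]
    return f.x,len(P),np.median(abs(f.fun))
E
python3 - <<'E'
from fit import *
c=vision.camera("top")
f=fence(c);print("fence",f)
k=atz(c,[479,283],.06);print(k,can(c,k[:2]))
for p in[(123.0,224.5),(540.,232)]:print("end",atz(c,p,.036))
for p in[(208,250),(208,278),(214,250),(214,278)]:print("pad",atz(c,p,.045))
m=np.load("top_stop.npy")
for p in [(135,233),(181.5,233),(179,292),(133,290)]:print("stop top",atz(c,p,.056))
E
```

```text
fence (array([0.59846316, 0.02138198]), np.float64(0.0001948885116776556))
[ 0.51398718 -0.19755628  0.06      ] (array([ 0.51455319, -0.19805746,  0.05295677]), 168, np.float64(0.00030360916447498554))
end [0.60704242 0.33277404 0.036     ]
end [ 0.59262795 -0.30452948  0.036     ]
pad [0.56658099 0.20029071 0.045     ]
pad [0.52512602 0.19970872 0.045     ]
pad [0.56654344 0.19135897 0.045     ]
pad [0.52510523 0.19082558 0.045     ]
stop top [0.59097863 0.30799878 0.056     ]
stop top [0.59058313 0.23821332 0.056     ]
stop top [0.50402438 0.24021333 0.056     ]
stop top [0.50685695 0.30857893 0.056     ]
```

```bash
cat > plan.py <<'E'
import numpy as np,json
from scipy.spatial.transform import Rotation as Ro
a=np.arctan(0.02138); XF=np.array([np.sin(a),np.cos(a),0]); YF=np.array([-np.cos(a),np.sin(a),0])
y0=.0141; O=np.array([.59846+.02138*y0,y0,0])
def w2f(p): d=np.array(p)-O; return np.array([d@XF,d@YF,d[2]])
def f2w(p): return O+XF*p[0]+YF*p[1]+np.array([0,0,p[2]])
def q2R(q): return Ro.from_quat([q[1],q[2],q[3],q[0]]).as_matrix()
def Rx(d): # tool x along horizontal world dir d, y down
    x=np.array(d)/np.linalg.norm(d); y=np.array([0,0,-1.]); return np.c_[x,y,np.cross(x,y)]
def delta(R0,p0,R1,p1):
    return (R0.T@(np.array(p1)-p0)/.3).round(4), (Ro.from_matrix(R0.T@R1).as_rotvec()/np.radians(60)).round(4)
E
python3 - <<'E'
from h import *; from plan import *
s=env.get_state();R=q2R(s["ee_rot"]);print(R.round(3));print(w2f(s["ee_pos"]),w2f([.5146,-.1981,0]),w2f([.5475,.273,0]))
p=np.array([.204,-.617,.197])
# nominal orientation
yaw=np.arctan2(R[1,0],R[0,0]);print(np.degrees(yaw))
for d in[-YF,YF]:
    print(delta(R,p,Rx(d),f2w([-.2122-0,.0797+.11,.19])))
E
```

```text
[[-0.95   0.     0.313]
 [-0.313  0.    -0.95 ]
 [-0.    -1.     0.   ]]
[-0.63964596  0.38142552  0.19689384] [-0.21395048  0.07960643  0.        ] [0.25774513 0.05678376 0.        ]
-161.7330675988279
(array([-1.0768,  0.0234, -1.1294]), array([-0.    , -2.6751, -0.    ]))
(array([-1.0768,  0.0234, -1.1294]), array([ 0.    ,  0.3249, -0.    ]))
```

Call:
move_arm(
  translation=[
    [-0.1,0,-0.1],
    [-0.22,0,-0.23],
    [-0.34,0,-0.35],
    [-0.45,0,-0.47],
    [-0.54,0,-0.56],
    [-0.54,0,-0.56],
  ],
  rot=[
    [0,0.08,0],
    [0,0.16,0],
    [0,0.24,0],
    [0,0.325,0],
    [0,0.325,0],
    [0,0.325,0],
  ],
  gripper=[1,1,1,1,1,1],
)

```text
time_s: 2.3
ee_pos: [0.3058, -0.4052, 0.197]
ee_rot: [0.006, -0.007, -0.707, 0.707]
ft_force: [-0.1, 0.0, 0.2]
grip_width: 0.0001
```

```bash
cat > st.py <<'E'
from h import *; from plan import *
s=env.get_state();R=q2R(s["ee_rot"])
x=R[:,0]
print("t",round(s["time_s"],3),"F:",w2f(s["ee_pos"]).round(4),"force f",np.round([s["ft_force"]@XF,s["ft_force"]@YF,s["ft_force"][2]],2),"tool x in f:",np.degrees(np.arctan2(x@YF,x@XF)).round(2),"tilt",R[2,1].round(4),"grip",s["grip_width"].round(4),"q",s["q"].round(2))
E
python3 st.py; python3 -c "
from h import *; from plan import *
s=env.get_state();R=q2R(s['ee_rot']);print(delta(R,s['ee_pos'],Rx(YF),f2w([-.214,.20,.06])))"
```

```text
(array([-0.2817,  0.4566, -0.7042]), array([-0.0003,  0.0028, -0.0002]))Traceback (most recent call last):
  File "st.py", line 4, in <module>
    print("t",round(s["time_s"],3),"F:",w2f(s["ee_pos"]).round(4),"force f",np.round([s["ft_force"]@XF,s["ft_force"]@YF,s["ft_force"][2]],2),"tool x in f:",np.degrees(np.arctan2(x@YF,x@XF)).round(2),"tilt",R[2,1].round(4),"grip",s["grip_width"].round(4),"q",s["q"].round(2))
                                                                                                                                                                                                                                     ^^^^^^^^^^^^^^^^^^^^^
AttributeError: 'float' object has no attribute 'round'
```

Call:
move_arm(
  translation=[
    [-0.05,0.08,-0.12],
    [-0.12,0.2,-0.28],
    [-0.18,0.3,-0.44],
    [-0.24,0.4,-0.6],
    [-0.28,0.5,-0.704],
    [-0.282,0.573,-0.704],
    [-0.282,0.573,-0.704],
  ],
  rot=[
    [0,0,0],
    [0,0,0],
    [0,0,0],
    [0,0,0],
    [0,0.003,0],
    [0,0.003,0],
    [0,0.003,0],
  ],
  gripper=[1,1,1,1,1,1,1],
)

```text
time_s: 3.18
ee_pos: [0.3931, -0.1972, 0.0237]
ee_rot: [-0.01, 0.008, 0.708, -0.706]
ft_force: [0.3, 0.3, 0.2]
grip_width: 0.0001
```

```bash
sed -i 's/s\["grip_width"\].round(4)/round(s["grip_width"],4)/' st.py; python3 st.py
python3 - <<'E'
from fit import *; from plan import *
c=vision.camera("top");save(c,"pics/top1.png")
k=can(c,[.5146,-.198]);print(k,w2f([*k[0][:2],0]))
E
```

```text
t 3.175 F: [-0.2156  0.2011  0.0237] force f [ 0.31 -0.28  0.22] tool x in f: 89.81 tilt -1.0 grip 0.0001 q [-0.72 -0.    2.19 -0.    0.96  0.87]
(array([ 0.51448668, -0.19803986,  0.05295744]), 171, np.float64(0.00027730866498791584)) [-0.21389277  0.07972101  0.        ]
```

Call:
move_arm(
  translation=[
    [-0.06,0,-0.006],
    [-0.12,0,-0.006],
    [-0.155,0,-0.006],
    [-0.165,0,-0.006],
    [-0.172,0,-0.006],
    [-0.18,0,-0.006],
    [-0.188,0,-0.006],
    [-0.196,0,-0.006],
    [-0.204,0,-0.006],
  ],
  rot=[
    [0,0,0],
    [0,0,0],
    [0,0,0],
    [0,0,0],
    [0,0,0],
    [0,0,0],
    [0,0,0],
    [0,0,0],
    [0,0,0],
  ],
  gripper=[1,1,1,1,1,1,1,1,1],
)

```text
time_s: 4.35
ee_pos: [0.454, -0.1969, 0.0247]
ee_rot: [-0.01, 0.007, 0.707, -0.707]
ft_force: [-5.4, 0.2, 4.2]
grip_width: 0.0002
```

```bash
python3 st.py
python3 - <<'E'
from fit import *; from plan import *
c=vision.camera("top");save(c,"pics/top2.png")
k=can(c,[.5146,-.198]);print(k,w2f([*k[0][:2],0]))
E
```

```text
t 4.35 F: [-0.2141  0.1402  0.0247] force f [0.1  5.45 4.18] tool x in f: 89.85 tilt -1.0 grip 0.0002 q [-0.64  0.12  2.05 -0.    0.97  0.96]
(array([ 0.51832053, -0.19722833,  0.05188055]), 127, np.float64(0.0008957000510625077)) [-0.21299948  0.07590539  0.        ]
```

Call:
move_arm(
  translation=[
    [-0.008,0,0],
    [-0.016,0,0],
    [-0.024,0,0],
    [-0.032,0,0],
    [-0.04,0,0],
    [-0.047,0,0],
    [-0.053,0,0],
  ],
  rot=[
    [0,0,0],
    [0,0,0],
    [0,0,0],
    [0,0,0],
    [0,0,0],
    [0,0,0],
    [0,0,0],
  ],
  gripper=[1,1,1,1,1,1,1],
)

```text
time_s: 5.28
ee_pos: [0.47, -0.1974, 0.0247]
ee_rot: [-0.01, 0.007, 0.707, -0.707]
ft_force: [-4.7, 0.4, 3.3]
grip_width: -0.0001
```

```bash
python3 st.py
python3 - <<'E'
from fit import *; from plan import *
c=vision.camera("top");save(c,"pics/top3.png")
k=can(c,[.533,-.197]);print(k,w2f([*k[0][:2],0]))
E
```

```text
t 5.275 F: [-0.2142  0.1242  0.0247] force f [0.26 4.66 3.34] tool x in f: 89.84 tilt -1.0 grip -0.0001 q [-0.62  0.16  2.01 -0.    0.98  0.98]
(array([ 0.53443213, -0.1980733 ,  0.05259336]), 118, np.float64(0.0010398621389715833)) [-0.21349987  0.0597794   0.        ]
```

View pics/top3.png

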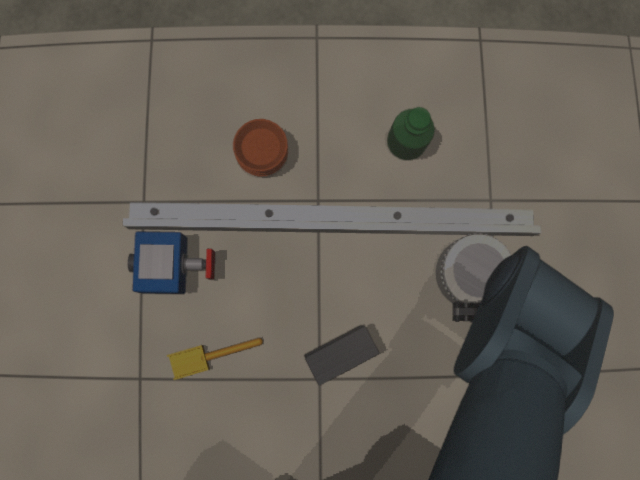

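Call:
move_arm(
  translation=[
    [-0.004,0,0],
    [-0.008,0,0],
    [-0.012,0,0],
  ],
  rot=[
    [0,0,0],
    [0,0,0],
    [0,0,0],
  ],
  gripper=[1,1,1],
)

```text
time_s: 5.7
ee_pos: [0.4735, -0.1975, 0.0247]
ee_rot: [-0.01, 0.007, 0.707, -0.707]
ft_force: [-5.7, -0.0, 3.1]
grip_width: 0.0001
```

Call:
move_arm(
  translation=[
    [-0.002,0,0],
    [-0.004,0,0],
  ],
  rot=[
    [0,0,0],
    [0,0,0],
  ],
  gripper=[1,1],
)

```text
time_s: 5.95
ee_pos: [0.4747, -0.1975, 0.0247]
ee_rot: [-0.01, 0.007, 0.707, -0.707]
ft_force: [-5.6, -0.6, 4.3]
grip_width: -0.0004
```

Call:
move_arm(
  translation=[
    [-0.002,0,0],
    [-0.003,0,0],
  ],
  rot=[
    [0,0,0],
    [0,0,0],
  ],
  gripper=[1,1],
)

```text
time_s: 6.2
ee_pos: [0.4756, -0.1975, 0.0247]
ee_rot: [-0.01, 0.007, 0.707, -0.707]
ft_force: [-6.0, 0.1, 3.8]
grip_width: -0.0006
```

Call:
move_arm(
  translation=[
    [-0.001,0,0],
    [-0.002,0,0],
  ],
  rot=[
    [0,0,0],
    [0,0,0],
  ],
  gripper=[1,1],
)

```text
time_s: 6.45
ee_pos: [0.4758, -0.1975, 0.0246]
ee_rot: [-0.01, 0.007, 0.707, -0.707]
ft_force: [-8.2, -0.5, 6.0]
grip_width: 0.0001
```

Call:
move_arm(
  translation=[
    [-0.001,0,0],
    [-0.001,0,0],
  ],
  rot=[
    [0,0,0],
    [0,0,0],
  ],
  gripper=[1,1],
)

```text
time_s: 6.7
ee_pos: [0.4758, -0.1975, 0.0246]
ee_rot: [-0.01, 0.007, 0.707, -0.707]
ft_force: [-8.2, -0.4, 4.7]
grip_width: -0.0
```

```bash
python3 st.py
```

```text
t 6.7 F: [-0.2141  0.1184  0.0246] force f [-0.62  8.21  4.69] tool x in f: 89.85 tilt -1.0 grip -0.0 q [-0.61  0.17  2.   -0.    0.98  0.98]
```

Call:
move_arm(
  translation=[
    [0.004,0,0],
    [0.015,0,0],
    [0.05,0,0],
    [0.11,0,0.04],
    [0.11,0,0.12],
    [0.11,0,0.22],
    [0.11,0,0.3],
    [0.11,0,0.328],
    [0.11,0,0.328],
  ],
  rot=[
    [0,0,0],
    [0,0,0],
    [0,0,0],
    [0,-0.15,0],
    [0,-0.3,0],
    [0,-0.45,0],
    [0,-0.6,0],
    [0,-0.668,0],
    [0,-0.668,0],
  ],
  gripper=[1,1,1,1,1,1,1,1,1],
)

```text
time_s: 7.82
ee_pos: [0.442, -0.2959, 0.025]
ee_rot: [-0.234, 0.233, -0.667, 0.668]
ft_force: [-0.3, 0.3, 0.4]
grip_width: 0.0001
```

```bash
python3 st.py
python3 - <<'E'
from fit import *; from plan import *
c=vision.camera("top");save(c,"pics/top4.png")
k=can(c,[.540,-.198]);print(k,w2f([*k[0][:2],0]))
s=env.get_state();R=q2R(s['ee_rot'])
n=np.array([np.cos(np.radians(10)),-np.sin(np.radians(10))]);d=-(n[0]*XF+n[1]*YF)
print(delta(R,s['ee_pos'],Rx(d),f2w([-.3125,.0724,.025])))
E
```

```text
t 7.825 F: [-0.3133  0.1501  0.025 ] force f [0.34 0.32 0.44] tool x in f: 129.77 tilt -1.0 grip 0.0001 q [-0.8   0.2   1.96  0.    0.98  0.09]
(array([ 0.5387238 , -0.19853922,  0.05310599]), 161, np.float64(0.00034223701133870993)) [-0.21387395  0.05547875  0.        ]
(array([-0.1994, -0.0003,  0.1652]), array([ 0.000e+00, -6.702e-01, -2.000e-04]))
```

View pics/top4.png

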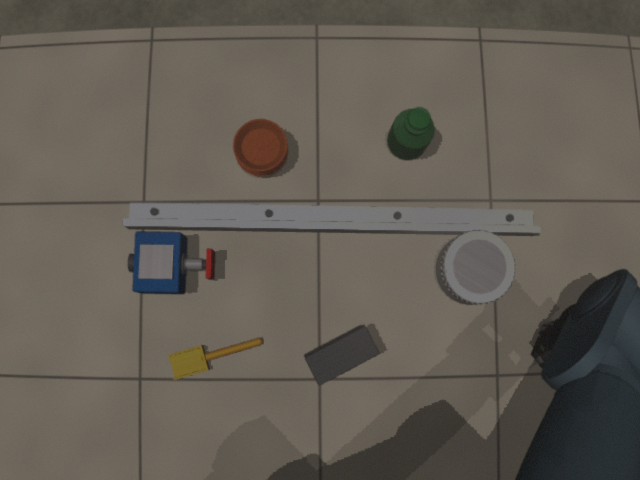

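Call:
move_arm(
  translation=[
    [-0.05,0,0.04],
    [-0.1,0,0.085],
    [-0.15,0,0.125],
    [-0.2,0,0.165],
    [-0.2,0,0.165],
    [-0.2,0,0.165],
  ],
  rot=[
    [0,-0.16,0],
    [0,-0.32,0],
    [0,-0.48,0],
    [0,-0.64,0],
    [0,-0.67,0],
    [0,-0.67,0],
  ],
  gripper=[1,1,1,1,1,1],
)

```text
time_s: 8.62
ee_pos: [0.5194, -0.296, 0.0247]
ee_rot: [0.449, -0.449, 0.547, -0.546]
ft_force: [0.3, 0.3, 0.7]
grip_width: 0.0002
```

```bash
python3 st.py
python3 - <<'E'
from h import *; from plan import *
s=env.get_state();R=q2R(s['ee_rot'])
for x in [-.286,-.277]:print(delta(R,s['ee_pos'],R,f2w([x,.0661+.003*(x<-.28),.025])))
print("100mm along XF in tool", R.T@XF*.1/.3)
E
```

```text
t 8.625 F: [-0.3117  0.0727  0.0247] force f [ 0.29 -0.28  0.71] tool x in f: 169.98 tilt -1.0 grip 0.0002 q [-0.71  0.34  1.79 -0.    1.02 -0.51]
(array([-0.0864, -0.001 , -0.003 ]), array([0., 0., 0.]))
(array([-0.1177, -0.001 ,  0.0016]), array([0., 0., 0.]))
100mm along XF in tool [-3.28249612e-01  1.77800705e-04 -5.79937206e-02]
```

Call:
move_arm(
  translation=[
    [-0.04,0,0],
    [-0.08,0,0],
    [-0.1,0,0],
    [-0.107,0,0],
    [-0.112,0,0],
    [-0.117,0,0],
    [-0.123,0,-0.001],
    [-0.13,0,-0.002],
    [-0.138,0,-0.004],
    [-0.146,0,-0.005],
    [-0.154,0,-0.006],
  ],
  rot=[
    [0,0,0],
    [0,0,0],
    [0,0,0],
    [0,0,0],
    [0,0,0],
    [0,0,0],
    [0,0,0],
    [0,0,0],
    [0,0,0],
    [0,0,0],
    [0,0,0],
  ],
  gripper=[1,1,1,1,1,1,1,1,1,1,1],
)

```text
time_s: 10.0
ee_pos: [0.5278, -0.2514, 0.0256]
ee_rot: [-0.449, 0.449, -0.546, 0.547]
ft_force: [-0.5, -3.3, 4.9]
grip_width: -0.0001
```

```bash
python3 st.py
python3 - <<'E'
from fit import *; from plan import *
c=vision.camera("top");save(c,"pics/top5.png")
k=can(c,[.540,-.190]);print(k,w2f([*k[0][:2],0]))
E
```

```text
t 10.0 F: [-0.2669  0.0653  0.0256] force f [-3.32  0.47  4.89] tool x in f: 170.1 tilt -1.0 grip -0.0001 q [-0.64  0.31  1.83 -0.    1.01 -0.44]
(array([ 0.53871822, -0.19904206,  0.05344858]), 153, np.float64(0.0005061550306887513)) [-0.21437679  0.05547358  0.        ]
```

View pics/top5.png

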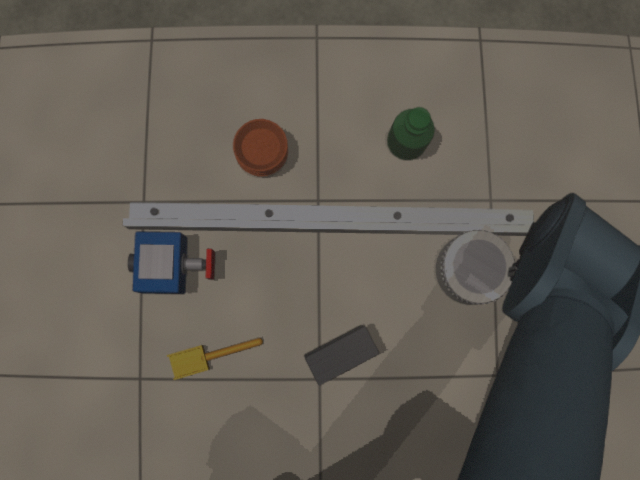

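Run:
```python
from h import *; from plan import *
g=cv2.imread("pics/top5.png");g4=cv2.imread("pics/top4.png")
A=[cv2.resize(x[215:315,425:550],None,fx=3,fy=3,interpolation=cv2.INTER_CUBIC) for x in(g4,g)]
c=vision.camera("side");save(c,"pics/side5.png")
s=cv2.cvtColor(c["image"],cv2.COLOR_RGB2BGR)
B=cv2.resize(s[140:240,340:465],None,fx=3,fy=3,interpolation=cv2.INTER_CUBIC)
m=np.hstack(A); m2=np.hstack([B,np.zeros_like(B)])
cv2.imwrite("pics/crop5.png",np.clip(np.vstack([m,m2]).astype(int)*1.7,0,255).astype(np.uint8))
print(proj(c,[f2w([-.2669,.0653,.0256])]))
```

```text
[[400.03061816 173.98851672]]
```

View pics/crop5.png

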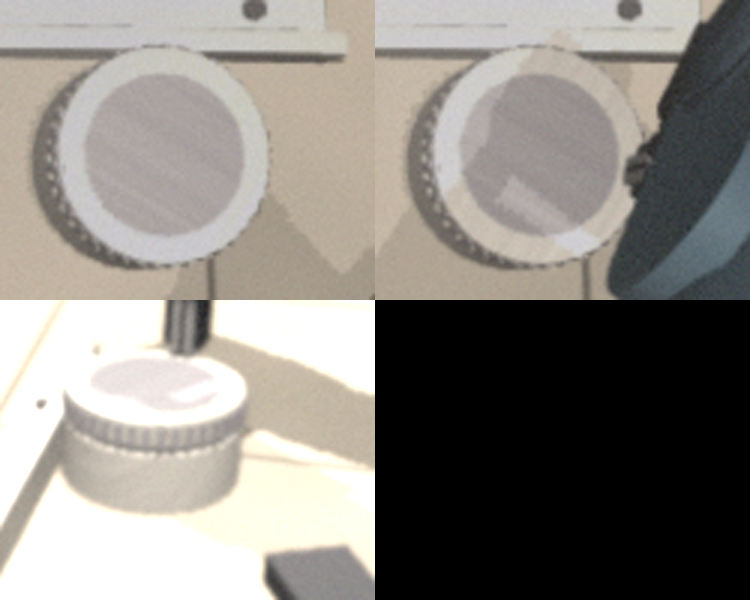

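```bash
python3 st.py
python3 - <<'E'
from fit import *; from plan import *
a=np.linspace(0,2*np.pi,60)
C=[-.2144,.0555]
s=env.get_state();R=q2R(s["ee_rot"]);p=np.array(s["ee_pos"])
out=[]
for n,(x0,y0) in {"top":(425,215),"side":(340,140)}.items():
    c=vision.camera(n);im=cv2.cvtColor(c["image"],cv2.COLOR_RGB2BGR)
    S=3;B=np.clip(cv2.resize(im[y0:y0+100,x0:x0+125],None,fx=S,fy=S,interpolation=cv2.INTER_CUBIC)*1.3,0,255).astype(np.uint8)
    def line(P,col):
        q=((proj(c,P)-[x0,y0]+.5)*S).astype(np.int32);cv2.polylines(B,[q],False,col,1)
    for z in(0,.06): line([f2w([C[0]+.055*np.cos(t),C[1]+.055*np.sin(t),z]) for t in a],(0,0,255))
    line([f2w([-.32,0,.036]),f2w([.32,0,.036])],(0,255,0))
    line([f2w([-.32,0,0]),f2w([.32,0,0])],(0,255,0))
    for h in(0,.06):
        line([p+R@np.array([sx*.011,-h,sz*.0145]) for sx,sz in[(-1,-1),(-1,1),(1,1),(1,-1),(-1,-1)]],(255,0,0))
    line([p,p+[0,0,.15]],(255,0,255))
    out.append(B)
cv2.imwrite("pics/ov5.png",np.hstack(out))
E
```

```text
t 10.1 F: [-0.2667  0.0653  0.0257] force f [-2.06 -0.52  5.88] tool x in f: 170.1 tilt -1.0 grip -0.0002 q [-0.64  0.31  1.83 -0.    1.01 -0.44]
```

View pics/ov5.png

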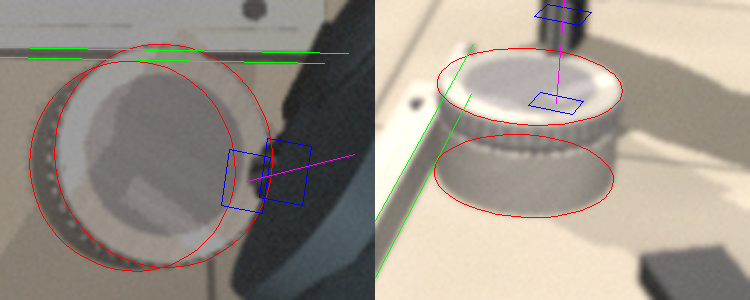

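Run:
```python
from fit import *; from plan import *
g4=cv2.imread("pics/top4.png");c=vision.camera("top");save(c,"pics/top6.png");g=cv2.imread("pics/top6.png")
f=lambda x:np.clip(cv2.resize(x[225:310,435:530],None,fx=4,fy=4,interpolation=cv2.INTER_CUBIC)*2.0,0,255).astype(np.uint8)
cv2.imwrite("pics/crop6.png",np.hstack([f(g4),f(g)]))
s0=cv2.imread("pics/side3.png") if 0 else cv2.imread("pics/side5.png")
r=spotter.tip_of(c,"canister");print([(k["confidence"],atz(c,k["position"],0)) for k in r])
r=spotter.trace(c,"canister");p=r[0]["pixels"];ys,xs=np.nonzero(p);print(xs.min(),xs.max(),ys.min(),ys.max())
```

```text
[(0.61, array([ 0.53631334, -0.19944976,  0.        ]))]
436 514 230 304
```

View pics/crop6.png

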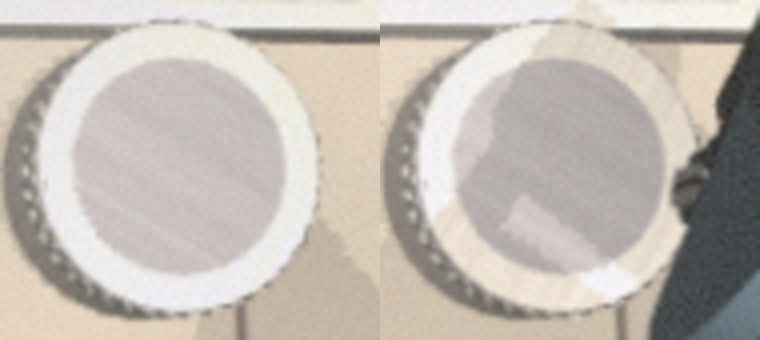

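Run:
```python
from fit import *; from plan import *
s=env.get_state();R=q2R(s["ee_rot"]);p=np.array(s["ee_pos"])
out=[]
for n,(x0,y0) in {"top":(400,180),"side":(330,0)}.items():
    c=vision.camera(n);im=cv2.cvtColor(c["image"],cv2.COLOR_RGB2BGR)
    S=3 if n=="top" else 2
    w,h=(130,180) if n=="top" else (200,240)
    B=np.clip(cv2.resize(im[y0:y0+h,x0:x0+w],None,fx=S,fy=S,interpolation=cv2.INTER_CUBIC)*1.5,0,255).astype(np.uint8)
    def line(P,col):
        q=((proj(c,P)-[x0,y0]+.5)*S).astype(np.int32);cv2.polylines(B,[q],False,col,1)
    for hh,a,b,col in((0,.011,.0145,(255,0,0)),(.06,.011,.0145,(255,0,0)),(.073,.038,.0425,(0,255,0)),(.073,.0425,.038,(0,255,255))):
        line([p+R@np.array([sx*a,-hh,sz*b]) for sx,sz in[(-1,-1),(-1,1),(1,1),(1,-1),(-1,-1)]],col)
    line([p,p+[0,0,.15]],(255,0,255))
    out.append(B[:480]); 
H=max(o.shape[0] for o in out)
out=[cv2.copyMakeBorder(o,0,H-o.shape[0],0,0,cv2.BORDER_CONSTANT) for o in out]
cv2.imwrite("pics/ov6.png",np.hstack(out))
```

```text
(no output)
```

View pics/ov6.png

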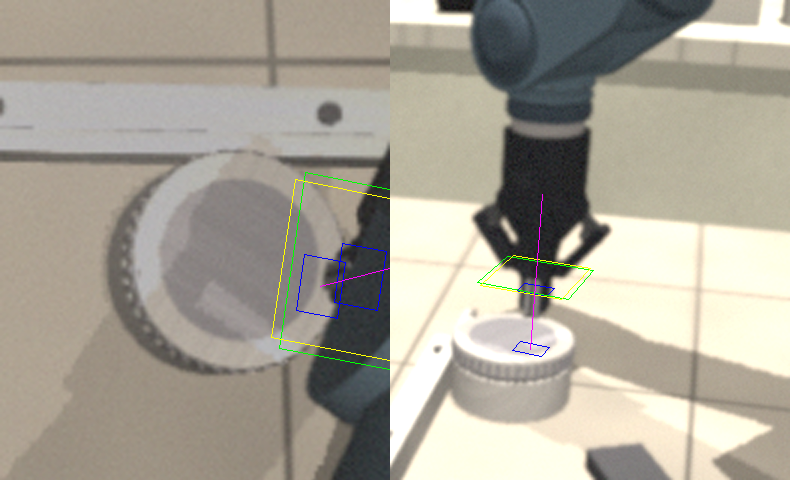

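Run:
```python
from fit import *; from plan import *
c=vision.camera("top")
P={"top1":([.3931,-.1972,.0237],[-.01,.008,.708,-.706]),"top3":([.47,-.1974,.0247],[-.01,.007,.707,-.707]),"top4":([.442,-.2959,.025],[-.234,.233,-.667,.668])}
out=[]
for n,(p,q) in P.items():
    B=cv2.imread(f"pics/{n}.png");p=np.array(p);R=q2R(q)
    x0,y0=420,230;S=2
    B=np.clip(cv2.resize(B[y0:,x0:x0+130],None,fx=S,fy=S,interpolation=cv2.INTER_CUBIC)*1.5,0,255).astype(np.uint8)
    def line(P,col):
        qq=((proj(c,P)-[x0,y0]+.5)*S).astype(np.int32);cv2.polylines(B,[qq],False,col,1)
    for hh,a,b,col in((0,.011,.0145,(255,0,0)),(.06,.011,.0145,(255,0,0)),(.073,.038,.0425,(0,255,0))):
        line([p+R@np.array([sx*a,-hh,sz*b]) for sx,sz in[(-1,-1),(-1,1),(1,1),(1,-1),(-1,-1)]],col)
    line([p,p+[0,0,.15]],(255,0,255));out.append(B)
cv2.imwrite("pics/ov7.png",np.hstack(out))
```

```text
(no output)
```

View pics/ov7.png

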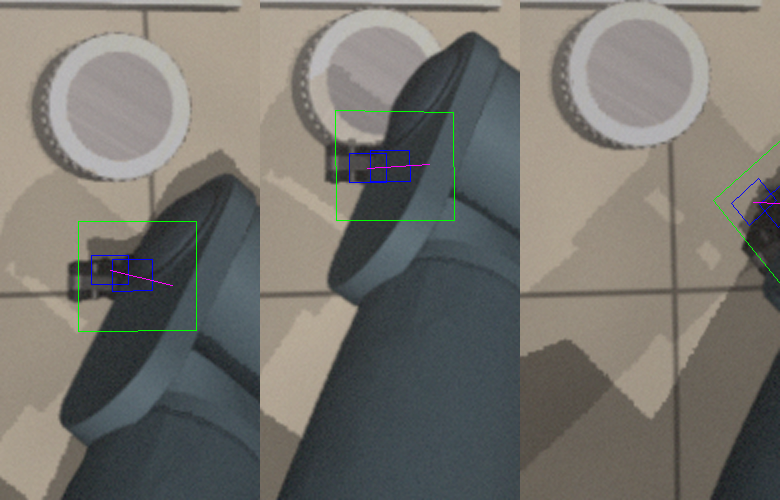

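Call:
move_arm(
  translation=[
    [-0.0033,0,-0.0006],
    [-0.0066,0,-0.0012],
    [-0.0098,0,-0.0017],
    [-0.0131,0,-0.0023],
  ],
  rot=[
    [0,0,0],
    [0,0,0],
    [0,0,0],
    [0,0,0],
  ],
  gripper=[1,1,1,1],
)

```text
time_s: 11.0
ee_pos: [0.5279, -0.2475, 0.0257]
ee_rot: [-0.449, 0.449, -0.545, 0.547]
ft_force: [0.3, -3.0, 5.1]
grip_width: 0.0003
```

```bash
python3 st.py
python3 - <<'E'
from fit import *; from plan import *
c=vision.camera("top");save(c,"pics/top8.png")
k=can(c,[.539,-.195]);print(k,w2f([*k[0][:2],0]))
k=can(c,[.539,-.188]);print(k,w2f([*k[0][:2],0]))
E
```

```text
t 11.0 F: [-0.2631  0.0652  0.0257] force f [-3.03 -0.37  5.07] tool x in f: 170.1 tilt -1.0 grip 0.0003 q [-0.63  0.3   1.83 -0.    1.01 -0.44]
(array([ 0.53890703, -0.19856547,  0.05312564]), 147, np.float64(0.0005098862930813033)) [-0.21389627  0.055295    0.        ]
(array([ 0.53886277, -0.19858124,  0.05310988]), 147, np.float64(0.0004452108686696307)) [-0.21391299  0.05533891  0.        ]
```

Call:
move_arm(
  translation=[
    [0.03,0,0],
    [0.08,0,0],
    [0.13,0,0],
    [0.18,0,0],
    [0.18,0,0],
  ],
  rot=[
    [0,0,0],
    [0,0,0],
    [0,0,0],
    [0,0,0],
    [0,0,0],
  ],
  gripper=[1,1,1,1,1],
)

```text
time_s: 11.68
ee_pos: [0.5164, -0.3009, 0.0246]
ee_rot: [0.449, -0.449, 0.547, -0.546]
ft_force: [0.6, 0.2, 0.5]
grip_width: -0.0001
```

```bash
python3 st.py
python3 - <<'E'
from fit import *; from plan import *
s=env.get_state();R=q2R(s["ee_rot"]);p=np.array(s["ee_pos"])
c=vision.camera("side");save(c,"pics/side9.png");im=cv2.cvtColor(c["image"],cv2.COLOR_RGB2BGR)
x0,y0,S=330,40,3
B=np.clip(cv2.resize(im[y0:y0+190,x0:x0+130],None,fx=S,fy=S,interpolation=cv2.INTER_CUBIC)*1.5,0,255).astype(np.uint8);A=B.copy()
def line(P,col):
    q=((proj(c,P)-[x0,y0]+.5)*S).astype(np.int32);cv2.polylines(B,[q],False,col,1)
for hh,a,b,col in((0,.011,.0145,(255,0,0)),(.06,.011,.0145,(255,0,0)),(.073,.038,.0425,(0,255,0))):
    line([p+R@np.array([sx*a,-hh,sz*b]) for sx,sz in[(-1,-1),(-1,1),(1,1),(1,-1),(-1,-1)]],col)
line([p,p+[0,0,.15]],(255,0,255))
cv2.imwrite("pics/ov9.png",np.hstack([A,B]))
E
```

```text
t 11.675 F: [-0.3167  0.0756  0.0246] force f [ 0.24 -0.58  0.54] tool x in f: 169.99 tilt -1.0 grip -0.0001 q [-0.72  0.34  1.79  0.    1.02 -0.52]
```

View pics/ov9.png

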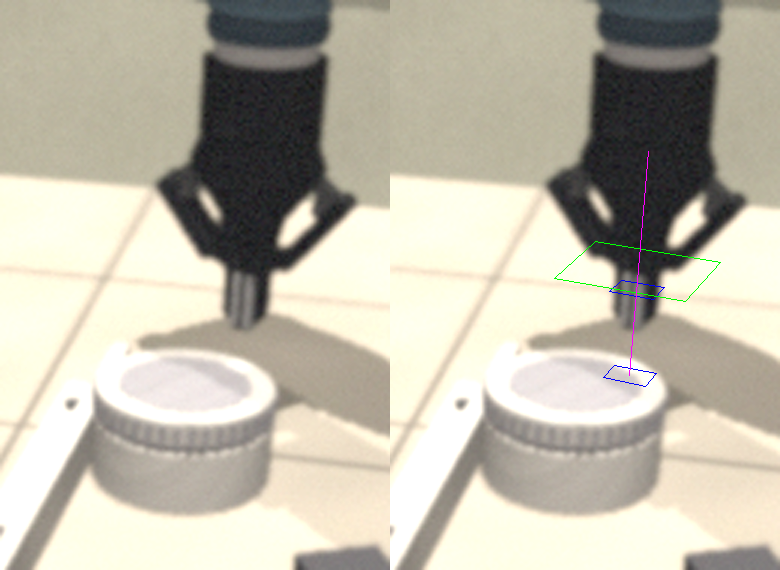

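Call:
move_arm(
  translation=[
    [0,0.02,0],
    [0,0.045,0],
    [0,0.065,0],
    [0,0.067,0],
  ],
  rot=[
    [0,0,0],
    [0,0,0],
    [0,0,0],
    [0,0,0],
  ],
  gripper=[1,1,1,1],
)

```text
time_s: 12.22
ee_pos: [0.5165, -0.2993, 0.004]
ee_rot: [0.449, -0.449, 0.547, -0.546]
ft_force: [-0.0, -0.3, -0.2]
grip_width: 0.0
```

```bash
python3 st.py
python3 - <<'E'
from fit import *; from plan import *
s=env.get_state();R=q2R(s["ee_rot"]);p=np.array(s["ee_pos"])
c=vision.camera("side");save(c,"pics/side10.png");im=cv2.cvtColor(c["image"],cv2.COLOR_RGB2BGR)
x0,y0,S=330,40,3
B=np.clip(cv2.resize(im[y0:y0+190,x0:x0+130],None,fx=S,fy=S,interpolation=cv2.INTER_CUBIC)*1.5,0,255).astype(np.uint8);A=B.copy()
def line(P,col):
    q=((proj(c,P)-[x0,y0]+.5)*S).astype(np.int32);cv2.polylines(B,[q],False,col,1)
line([p,p+[0,0,.15]],(255,0,255))
c=vision.camera("top");save(c,"pics/top10.png");im=cv2.cvtColor(c["image"],cv2.COLOR_RGB2BGR)
cv2.imwrite("pics/ov10.png",np.hstack([A,B]))
E
```

```text
t 12.225 F: [-0.3151  0.0755  0.004 ] force f [-0.31 -0.   -0.16] tool x in f: 170.1 tilt -1.0 grip 0.0 q [-0.71  0.37  1.79  0.    0.98 -0.52]
```

View pics/ov10.png

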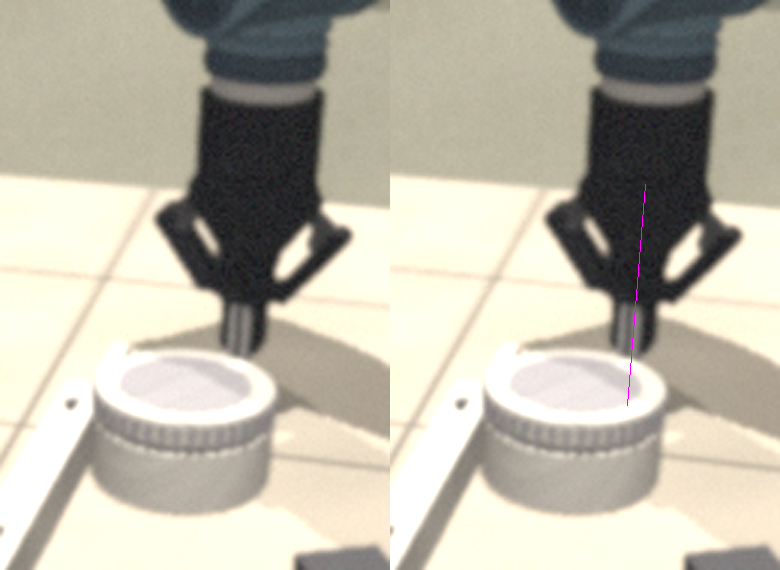

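Call:
move_arm(
  translation=[
    [0,0.01,0],
    [0,0.018,0],
  ],
  rot=[
    [0,0,0],
    [0,0,0],
  ],
  gripper=[1,1],
)

```text
time_s: 12.58
ee_pos: [0.517, -0.3, -0.0005]
ee_rot: [-0.449, 0.449, -0.546, 0.546]
ft_force: [0.8, 0.0, -0.9]
grip_width: -0.0003
```

Call:
move_arm(
  translation=[
    [0,0.01,0],
    [0,0.022,0],
    [0,0.022,0],
  ],
  rot=[
    [0,0,0],
    [0,0,0],
    [0,0,0],
  ],
  gripper=[1,1,1],
)

```text
time_s: 12.95
ee_pos: [0.5166, -0.2997, -0.0076]
ee_rot: [0.449, -0.449, 0.546, -0.546]
ft_force: [0.3, -0.1, -0.2]
grip_width: 0.0
```

```bash
python3 st.py
python3 - <<'E'
from fit import *; from plan import *
s=env.get_state();R=q2R(s['ee_rot']);print(delta(R,s['ee_pos'],R,f2w([-.278,.0662,-.0075])),R.T@XF/.3/1000)
E
```

```text
t 12.95 F: [-0.3155  0.0754 -0.0076] force f [-0.05 -0.28 -0.17] tool x in f: 170.09 tilt -1.0 grip 0.0 q [-0.72  0.39  1.79  0.    0.96 -0.52]
(array([-0.1283, -0.0003,  0.0087]), array([0., 0., 0.])) [-3.28357872e-03  1.86089555e-06 -5.73775579e-04]
```

Call:
move_arm(
  translation=[
    [-0.04,0,0.003],
    [-0.08,0,0.006],
    [-0.105,0,0.008],
    [-0.112,0,0.008],
    [-0.119,0,0.008],
    [-0.126,0,0.008],
    [-0.132,0,0.007],
    [-0.138,0,0.006],
  ],
  rot=[
    [0,0,0],
    [0,0,0],
    [0,0,0],
    [0,0,0],
    [0,0,0],
    [0,0,0],
    [0,0,0],
    [0,0,0],
  ],
  gripper=[1,1,1,1,1,1,1,1],
)

```text
time_s: 13.95
ee_pos: [0.5265, -0.2603, -0.007]
ee_rot: [-0.449, 0.449, -0.546, 0.546]
ft_force: [-2.0, -4.4, -0.9]
grip_width: 0.0003
```

```bash
python3 st.py
python3 - <<'E'
from fit import *; from plan import *
c=vision.camera("top");save(c,"pics/top11.png")
k=can(c,[.539,-.196]);print(k,w2f([*k[0][:2],0]))
E
```

```text
t 13.95 F: [-0.2759  0.0663 -0.007 ] force f [-4.47  1.86 -0.9 ] tool x in f: 170.07 tilt -1.0 grip 0.0003 q [-0.65  0.37  1.82 -0.    0.95 -0.46]
(array([ 0.53901279, -0.19553433,  0.05368375]), 155, np.float64(0.00053234057503318)) [-0.21086357  0.05525406  0.        ]
```

Call:
move_arm(
  translation=[
    [-0.0066,0,-0.0011],
    [-0.0164,0,-0.0029],
    [-0.0295,0,-0.0052],
    [-0.046,0,-0.008],
    [-0.0657,0,-0.0115],
    [-0.0854,0,-0.0149],
    [-0.105,0,-0.0184],
    [-0.1248,0,-0.0218],
    [-0.1445,0,-0.0252],
    [-0.1642,0,-0.0287],
    [-0.1806,0,-0.0316],
    [-0.1904,0,-0.0333],
  ],
  rot=[
    [0,0,0],
    [0,0,0],
    [0,0,0],
    [0,0,0],
    [0,0,0],
    [0,0,0],
    [0,0,0],
    [0,0,0],
    [0,0,0],
    [0,0,0],
    [0,0,0],
    [0,0,0],
  ],
  gripper=[1,1,1,1,1,1,1,1,1,1,1,1],
)

```text
time_s: 15.5
ee_pos: [0.528, -0.2014, -0.007]
ee_rot: [-0.449, 0.449, -0.546, 0.546]
ft_force: [-2.2, -5.3, 0.8]
grip_width: 0.0
```

```bash
cat > look.py <<'E'
import sys
from fit import *; from plan import *
import st
c=vision.camera("top");save(c,sys.argv[1])
s=env.get_state();f=w2f(s["ee_pos"]);g=f2w([f[0]+.065,.055,0])
k=can(c,g[:2]);print(k[0].round(4),k[1],k[2].round(4),"can F",w2f([*k[0][:2],0]).round(4),"rel",(w2f([*k[0][:2],0])-f).round(4))
E
python3 look.py pics/top12.png
```

```text
t 15.5 F: [-0.2169  0.0661 -0.007 ] force f [-5.35  2.08  0.79] tool x in f: 170.1 tilt -1.0 grip 0.0 q [-0.56  0.33  1.88 -0.    0.94 -0.37]
[ 0.5404 -0.1351  0.0528] 164 0.0007 can F [-0.1504  0.0552  0.    ] rel [ 0.0662 -0.011   0.0071]
```

View pics/top12.png

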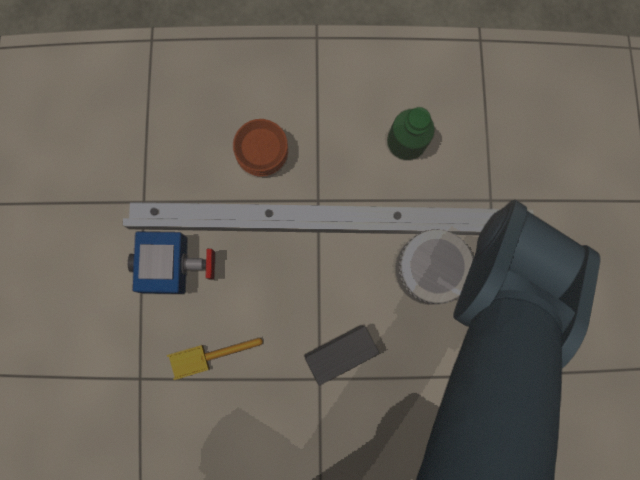

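Call:
move_arm(
  translation=[
    [-0.0066,0,-0.0011],
    [-0.0164,0,-0.0029],
    [-0.0295,0,-0.0052],
    [-0.046,0,-0.008],
    [-0.0657,0,-0.0115],
    [-0.0854,0,-0.0149],
    [-0.105,0,-0.0184],
    [-0.1248,0,-0.0218],
    [-0.1445,0,-0.0252],
    [-0.1642,0,-0.0287],
    [-0.1806,0,-0.0316],
    [-0.1904,0,-0.0333],
  ],
  rot=[
    [0,0,0],
    [0,0,0],
    [0,0,0],
    [0,0,0],
    [0,0,0],
    [0,0,0],
    [0,0,0],
    [0,0,0],
    [0,0,0],
    [0,0,0],
    [0,0,0],
    [0,0,0],
  ],
  gripper=[1,1,1,1,1,1,1,1,1,1,1,1],
)

```text
time_s: 17.05
ee_pos: [0.5291, -0.1436, -0.007]
ee_rot: [-0.449, 0.449, -0.546, 0.546]
ft_force: [-1.5, -5.0, -0.2]
grip_width: 0.0
```

```bash
python3 look.py pics/top13.png
```

```text
t 17.05 F: [-0.1592  0.0662 -0.007 ] force f [-5.01  1.39 -0.17] tool x in f: 170.1 tilt -1.0 grip 0.0 q [-0.47  0.29  1.92 -0.    0.93 -0.28]
[ 0.5415 -0.0777  0.053 ] 122 0.0007 can F [-0.093   0.0553  0.    ] rel [ 0.0659 -0.011   0.0071]
```

Call:
move_arm(
  translation=[
    [-0.0066,0,-0.0011],
    [-0.0164,0,-0.0029],
    [-0.0295,0,-0.0052],
    [-0.046,0,-0.008],
    [-0.0657,0,-0.0115],
    [-0.0854,0,-0.0149],
    [-0.105,0,-0.0184],
    [-0.1248,0,-0.0218],
    [-0.1445,0,-0.0252],
    [-0.1642,0,-0.0287],
    [-0.1806,0,-0.0316],
    [-0.1904,0,-0.0333],
  ],
  rot=[
    [0,0,0],
    [0,0,0],
    [0,0,0],
    [0,0,0],
    [0,0,0],
    [0,0,0],
    [0,0,0],
    [0,0,0],
    [0,0,0],
    [0,0,0],
    [0,0,0],
    [0,0,0],
  ],
  gripper=[1,1,1,1,1,1,1,1,1,1,1,1],
)

```text
time_s: 18.6
ee_pos: [0.5303, -0.0857, -0.0071]
ee_rot: [0.449, -0.449, 0.546, -0.546]
ft_force: [-1.4, -5.7, 2.5]
grip_width: -0.0002
```

```bash
python3 look.py pics/top14.png
```

```text
t 18.6 F: [-0.1013  0.0663 -0.0071] force f [-5.71  1.27  2.46] tool x in f: 170.1 tilt -1.0 grip -0.0002 q [-0.37  0.27  1.95 -0.    0.92 -0.18]
[ 0.5425 -0.0203  0.0532] 114 0.0005 can F [-0.0356  0.0555  0.    ] rel [ 0.0654 -0.0108  0.007 ]
```

View pics/top14.png

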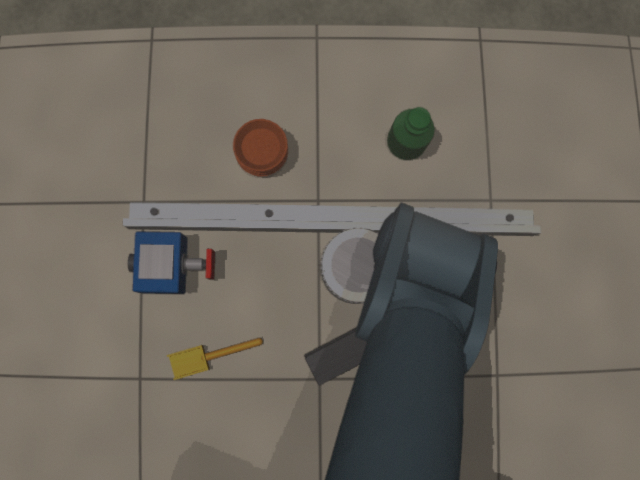

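Call:
move_arm(
  translation=[
    [-0.0066,0,-0.0011],
    [-0.0164,0,-0.0029],
    [-0.0295,0,-0.0052],
    [-0.046,0,-0.008],
    [-0.0657,0,-0.0115],
    [-0.0854,0,-0.0149],
    [-0.105,0,-0.0184],
    [-0.1248,0,-0.0218],
    [-0.1445,0,-0.0252],
    [-0.1642,0,-0.0287],
    [-0.1806,0,-0.0316],
    [-0.1904,0,-0.0333],
  ],
  rot=[
    [0,0,0],
    [0,0,0],
    [0,0,0],
    [0,0,0],
    [0,0,0],
    [0,0,0],
    [0,0,0],
    [0,0,0],
    [0,0,0],
    [0,0,0],
    [0,0,0],
    [0,0,0],
  ],
  gripper=[1,1,1,1,1,1,1,1,1,1,1,1],
)

```text
time_s: 20.15
ee_pos: [0.5315, -0.0278, -0.0071]
ee_rot: [0.449, -0.449, 0.546, -0.546]
ft_force: [-2.4, -6.1, 2.6]
grip_width: -0.0004
```

```bash
python3 look.py pics/top15.png
```

```text
t 20.15 F: [-0.0433  0.0664 -0.0071] force f [-6.17  2.26  2.58] tool x in f: 170.1 tilt -1.0 grip -0.0004 q [-0.27  0.26  1.96 -0.    0.92 -0.07]
[0.5437 0.0377 0.0527] 94 0.0005 can F [0.0224 0.0556 0.    ] rel [ 0.0654 -0.0109  0.0071]
```

Call:
move_arm(
  translation=[
    [-0.0066,0,-0.0011],
    [-0.0164,0,-0.0029],
    [-0.0295,0,-0.0052],
    [-0.046,0,-0.008],
    [-0.0657,0,-0.0115],
    [-0.0854,0,-0.0149],
    [-0.105,0,-0.0184],
    [-0.1248,0,-0.0218],
    [-0.1445,0,-0.0252],
    [-0.1642,0,-0.0287],
    [-0.1806,0,-0.0316],
    [-0.1904,0,-0.0333],
  ],
  rot=[
    [0,0,0],
    [0,0,0],
    [0,0,0],
    [0,0,0],
    [0,0,0],
    [0,0,0],
    [0,0,0],
    [0,0,0],
    [0,0,0],
    [0,0,0],
    [0,0,0],
    [0,0,0],
  ],
  gripper=[1,1,1,1,1,1,1,1,1,1,1,1],
)

```text
time_s: 21.7
ee_pos: [0.5326, 0.0301, -0.0071]
ee_rot: [0.449, -0.449, 0.546, -0.546]
ft_force: [-1.3, -6.0, 3.4]
grip_width: -0.0
```

```bash
python3 look.py pics/top16.png
```

```text
t 21.7 F: [ 0.0145  0.0665 -0.0071] force f [-6.01  1.18  3.38] tool x in f: 170.1 tilt -1.0 grip -0.0 q [-0.16  0.26  1.96 -0.    0.92  0.04]
[0.5458 0.0956 0.0527] 76 0.0005 can F [0.0804 0.0547 0.    ] rel [ 0.0655 -0.0118  0.0071]
```

View pics/top16.png

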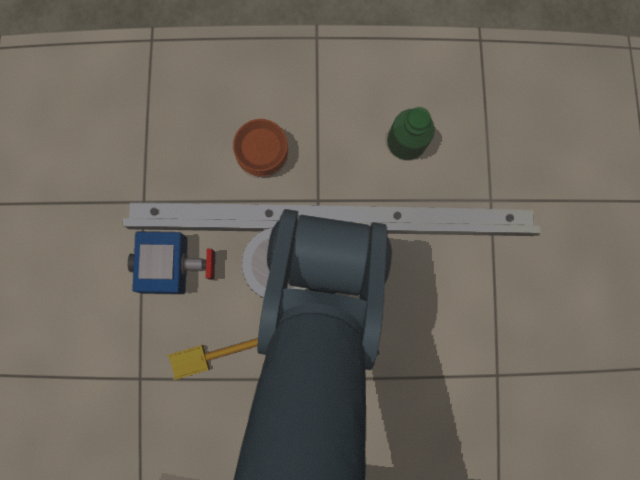

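Call:
move_arm(
  translation=[
    [-0.0066,0,-0.0011],
    [-0.0164,0,-0.0029],
    [-0.0295,0,-0.0052],
    [-0.046,0,-0.008],
    [-0.0624,0,-0.0109],
    [-0.0788,0,-0.0138],
    [-0.0919,0,-0.0161],
    [-0.1018,0,-0.0178],
    [-0.1083,0,-0.0189],
    [-0.1116,0,-0.0195],
  ],
  rot=[
    [0,0,0],
    [0,0,0],
    [0,0,0],
    [0,0,0],
    [0,0,0],
    [0,0,0],
    [0,0,0],
    [0,0,0],
    [0,0,0],
    [0,0,0],
  ],
  gripper=[1,1,1,1,1,1,1,1,1,1],
)

```text
time_s: 23.0
ee_pos: [0.5332, 0.0639, -0.0071]
ee_rot: [0.449, -0.45, 0.546, -0.546]
ft_force: [-1.1, -6.5, 3.9]
grip_width: -0.0002
```

```bash
python3 look.py pics/top17.png
python3 - <<'E'
from h import *
im=cv2.imread("pics/top17.png")[190:310,110:290]
cv2.imwrite("pics/c17.png",np.clip(cv2.resize(im,None,fx=4,fy=4,interpolation=cv2.INTER_CUBIC)*2.,0,255))
E
```

```text
t 23.0 F: [ 0.0484  0.0666 -0.0071] force f [-6.54  0.99  3.92] tool x in f: 170.1 tilt -1.0 grip -0.0002 q [-0.09  0.27  1.95 -0.    0.92  0.1 ]
[0.5472 0.1301 0.0525] 64 0.0006 can F [0.1148 0.0541 0.    ] rel [ 0.0664 -0.0125  0.0071][ WARN:0@0.699] global loadsave.cpp:1063 imwrite_ Unsupported depth image for selected encoder is fallbacked to CV_8U.
```

View pics/c17.png

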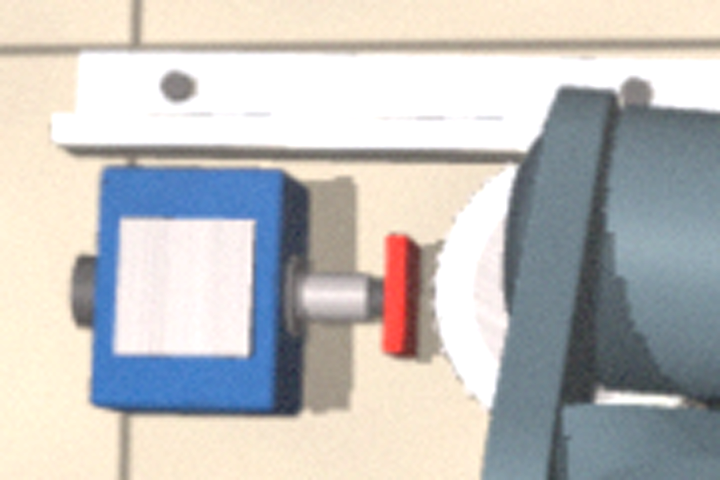

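Call:
move_arm(
  translation=[
    [-0.0033,0,-0.0006],
    [-0.0066,0,-0.0011],
    [-0.0098,0,-0.0017],
    [-0.0131,0,-0.0023],
  ],
  rot=[
    [0,0,0],
    [0,0,0],
    [0,0,0],
    [0,0,0],
  ],
  gripper=[1,1,1,1],
)

```text
time_s: 23.55
ee_pos: [0.5333, 0.0678, -0.0071]
ee_rot: [0.449, -0.45, 0.546, -0.546]
ft_force: [-1.9, -5.8, 4.2]
grip_width: 0.0001
```

Call:
move_arm(
  translation=[
    [-0.0033,0,-0.0006],
    [-0.0066,0,-0.0011],
  ],
  rot=[
    [0,0,0],
    [0,0,0],
  ],
  gripper=[1,1],
)

```text
time_s: 23.8
ee_pos: [0.5333, 0.0698, -0.0071]
ee_rot: [0.449, -0.45, 0.546, -0.546]
ft_force: [-2.0, -6.3, 3.8]
grip_width: 0.0001
```

Call:
move_arm(
  translation=[
    [-0.0033,0,-0.0006],
  ],
  rot=[
    [0,0,0],
  ],
  gripper=[1],
)

```text
time_s: 23.92
ee_pos: [0.5334, 0.0708, -0.0071]
ee_rot: [0.449, -0.45, 0.546, -0.546]
ft_force: [-1.6, -5.7, 3.3]
grip_width: -0.0
```

Call:
move_arm(
  translation=[
    [-0.0033,0,-0.0006],
  ],
  rot=[
    [0,0,0],
  ],
  gripper=[1],
)

```text
time_s: 24.05
ee_pos: [0.5334, 0.0718, -0.0071]
ee_rot: [0.449, -0.45, 0.546, -0.546]
ft_force: [-1.1, -5.7, 3.8]
grip_width: -0.0001
```

Call:
move_arm(
  translation=[
    [-0.0033,0,-0.0006],
  ],
  rot=[
    [0,0,0],
  ],
  gripper=[1],
)

```text
time_s: 24.18
ee_pos: [0.5334, 0.0728, -0.0071]
ee_rot: [0.449, -0.45, 0.546, -0.546]
ft_force: [-2.4, -6.1, 4.1]
grip_width: -0.0001
```

Call:
move_arm(
  translation=[
    [-0.0033,0,-0.0006],
  ],
  rot=[
    [0,0,0],
  ],
  gripper=[1],
)

```text
time_s: 24.3
ee_pos: [0.5334, 0.0738, -0.0071]
ee_rot: [0.449, -0.45, 0.546, -0.546]
ft_force: [-2.4, -5.4, 3.7]
grip_width: -0.0002
```

```bash
python3 look.py pics/top18.png
python3 - <<'E'
from h import *
im=cv2.imread("pics/top18.png")[190:310,110:290]
cv2.imwrite("pics/c18.png",np.clip(cv2.resize(im,None,fx=4,fy=4,interpolation=cv2.INTER_CUBIC)*2.,0,255).astype(np.uint8))
E
```

```text
t 24.3 F: [ 0.0583  0.0666 -0.0071] force f [-5.45  2.3   3.73] tool x in f: 170.08 tilt -1.0 grip -0.0002 q [-0.07  0.27  1.95 -0.    0.92  0.12]
[0.548  0.1413 0.0516] 69 0.0012 can F [0.1261 0.0534 0.    ] rel [ 0.0677 -0.0132  0.0071]
```

View pics/c18.png

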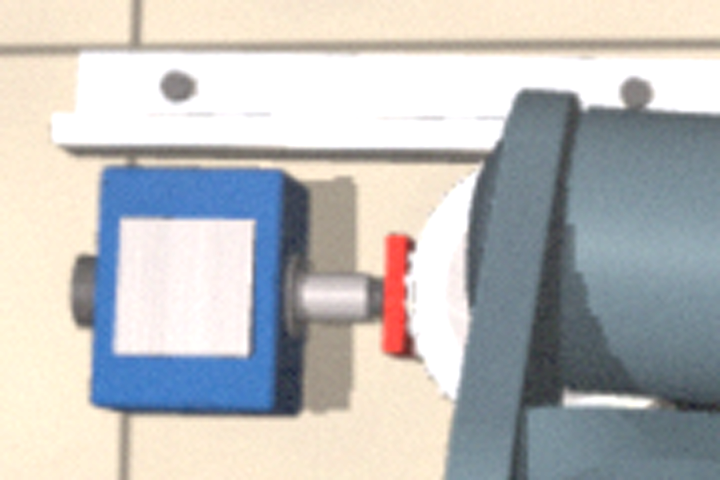

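Call:
move_arm(
  translation=[
    [-0.0033,0,-0.0006],
  ],
  rot=[
    [0,0,0],
  ],
  gripper=[1],
)

```text
time_s: 24.48
ee_pos: [0.5334, 0.0748, -0.0071]
ee_rot: [0.449, -0.45, 0.546, -0.546]
ft_force: [-2.4, -5.5, 2.7]
grip_width: 0.0
```

Call:
move_arm(
  translation=[
    [-0.0033,0,-0.0006],
  ],
  rot=[
    [0,0,0],
  ],
  gripper=[1],
)

```text
time_s: 24.6
ee_pos: [0.5334, 0.0757, -0.0071]
ee_rot: [0.449, -0.45, 0.546, -0.546]
ft_force: [-1.7, -7.4, 3.4]
grip_width: -0.0001
```

Call:
move_arm(
  translation=[
    [-0.0033,0,-0.0006],
  ],
  rot=[
    [0,0,0],
  ],
  gripper=[1],
)

```text
time_s: 24.72
ee_pos: [0.5335, 0.0764, -0.0071]
ee_rot: [-0.449, 0.45, -0.546, 0.546]
ft_force: [-2.4, -10.1, 3.6]
grip_width: -0.0002
```

Call:
move_arm(
  translation=[
    [-0.0017,0,-0.0003],
  ],
  rot=[
    [0,0,0],
  ],
  gripper=[1],
)

```text
time_s: 24.85
ee_pos: [0.5335, 0.0766, -0.007]
ee_rot: [-0.448, 0.45, -0.546, 0.546]
ft_force: [-2.8, -10.2, 3.9]
grip_width: 0.0001
```

Call:
move_arm(
  translation=[
    [-0.0017,0,-0.0003],
  ],
  rot=[
    [0,0,0],
  ],
  gripper=[1],
)

```text
time_s: 24.98
ee_pos: [0.5334, 0.0769, -0.0071]
ee_rot: [-0.448, 0.45, -0.546, 0.546]
ft_force: [-2.5, -11.2, 4.2]
grip_width: 0.0001
```

Call:
move_arm(
  translation=[
    [-0.0017,0,-0.0003],
  ],
  rot=[
    [0,0,0],
  ],
  gripper=[1],
)

```text
time_s: 25.1
ee_pos: [0.5335, 0.0772, -0.007]
ee_rot: [-0.448, 0.45, -0.546, 0.546]
ft_force: [-2.5, -12.1, 4.4]
grip_width: 0.0
```

Call:
move_arm(
  translation=[
    [-0.0017,0,-0.0003],
  ],
  rot=[
    [0,0,0],
  ],
  gripper=[1],
)

```text
time_s: 25.22
ee_pos: [0.5335, 0.0775, -0.0071]
ee_rot: [-0.448, 0.45, -0.546, 0.546]
ft_force: [-2.9, -12.5, 4.2]
grip_width: 0.0001
```

One more half millimetre, then hold.

Call:
move_arm(
  translation=[
    [-0.0017,0,-0.0003],
  ],
  rot=[
    [0,0,0],
  ],
  gripper=[1],
)

```text
time_s: 25.35
ee_pos: [0.5335, 0.0778, -0.0071]
ee_rot: [-0.448, 0.45, -0.545, 0.547]
ft_force: [-2.7, -14.4, 4.2]
grip_width: -0.0
```

Call:
move_arm(
  translation=[
    [-0.0006,0,-0.0001],
    [-0.0006,0,-0.0001],
  ],
  rot=[
    [0,0,0],
    [0,0,0],
  ],
  gripper=[1,1],
)

```text
time_s: 25.6
ee_pos: [0.5335, 0.0779, -0.007]
ee_rot: [-0.448, 0.45, -0.545, 0.547]
ft_force: [-3.0, -13.5, 4.3]
grip_width: 0.0001
```

Call:
move_arm(
  translation=[
    [0,0,0],
    [0,0,0],
    [0,0,0],
    [0,0,0],
  ],
  rot=[
    [0,0,0],
    [0,0,0],
    [0,0,0],
    [0,0,0],
  ],
  gripper=[1,1,1,1],
)

```text
time_s: 26.1
ee_pos: [0.5335, 0.0779, -0.007]
ee_rot: [-0.448, 0.45, -0.545, 0.547]
ft_force: [-2.7, -13.5, 3.9]
grip_width: -0.0003
```

Call:
move_arm(
  translation=[
    [0,0,0],
    [0,0,0],
    [0,0,0],
    [0,0,0],
  ],
  rot=[
    [0,0,0],
    [0,0,0],
    [0,0,0],
    [0,0,0],
  ],
  gripper=[1,1,1,1],
)

```text
time_s: 26.6
ee_pos: [0.5335, 0.0779, -0.007]
ee_rot: [-0.448, 0.45, -0.545, 0.547]
ft_force: [-2.7, -13.8, 3.3]
grip_width: -0.0002
```

Call:
move_arm(
  translation=[
    [0.0007,0,0.0001],
    [0.0014,0,0.0002],
    [0.0021,0,0.0004],
    [0.0028,0,0.0005],
    [0.0035,0,0.0006],
    [0.0042,0,0.0007],
    [0.0049,0,0.0009],
    [0.0056,0,0.001],
    [0.0063,0,0.0011],
    [0.007,0,0.0012],
    [0.0077,0,0.0013],
    [0.0084,0,0.0015],
  ],
  rot=[
    [0,0,0],
    [0,0,0],
    [0,0,0],
    [0,0,0],
    [0,0,0],
    [0,0,0],
    [0,0,0],
    [0,0,0],
    [0,0,0],
    [0,0,0],
    [0,0,0],
    [0,0,0],
  ],
  gripper=[1,1,1,1,1,1,1,1,1,1,1,1],
)

```text
time_s: 28.1
ee_pos: [0.5336, 0.0778, -0.0073]
ee_rot: [0.449, -0.449, 0.546, -0.546]
ft_force: [0.3, -1.8, 1.0]
grip_width: 0.0001
```

```bash
python3 look.py pics/top19.png
```

```text
t 28.1 F: [ 0.0623  0.0665 -0.0073] force f [-1.8  -0.37  1.01] tool x in f: 170.09 tilt -1.0 grip 0.0001 q [-0.07  0.27  1.94  0.    0.92  0.13]
[0.5472 0.1457 0.0511] 67 0.0009 can F [0.1305 0.0544 0.    ] rel [ 0.0683 -0.0121  0.0073]
```

Call:
move_arm(
  translation=[
    [0.0007,0,0.0001],
    [0.0014,0,0.0002],
    [0.0021,0,0.0004],
    [0.0028,0,0.0005],
    [0.0035,0,0.0006],
    [0.0042,0,0.0007],
    [0.0049,0,0.0009],
    [0.006,0,0.001],
    [0.0075,0,0.0013],
    [0.009,0,0.0016],
    [0.012,0,0.0021],
    [0.016,0,0.0028],
  ],
  rot=[
    [0,0,0],
    [0,0,0],
    [0,0,0],
    [0,0,0],
    [0,0,0],
    [0,0,0],
    [0,0,0],
    [0,0,0],
    [0,0,0],
    [0,0,0],
    [0,0,0],
    [0,0,0],
  ],
  gripper=[1,1,1,1,1,1,1,1,1,1,1,1],
)

```text
time_s: 29.65
ee_pos: [0.5337, 0.0725, -0.0071]
ee_rot: [-0.449, 0.449, -0.546, 0.546]
ft_force: [0.2, -0.7, -0.2]
grip_width: 0.0001
```

Call:
move_arm(
  translation=[
    [0.03,0,0],
    [0.07,0,0],
    [0.12,0,0],
    [0.18,0,0],
    [0.25,-0.05,0],
    [0.35,-0.15,0],
    [0.45,-0.25,0],
    [0.55,-0.35,0],
    [0.65,-0.4,0],
    [0.65,-0.4,0],
  ],
  rot=[
    [0,0,0],
    [0,0,0],
    [0,0,0],
    [0,0,0],
    [0,0,0],
    [0,0,0],
    [0,0,0],
    [0,0,0],
    [0,0,0],
    [0,0,0],
  ],
  gripper=[1,1,1,1,1,1,1,1,1,1],
)

```text
time_s: 30.9
ee_pos: [0.4965, -0.1214, 0.1145]
ee_rot: [-0.449, 0.448, -0.546, 0.548]
ft_force: [-0.2, 0.7, 0.2]
grip_width: -0.0
```

```bash
python3 st.py
python3 - <<'E'
from fit import *; from plan import *
c=vision.camera("top");save(c,"pics/top20.png")
g=f2w([.1285,.055,0]);k=can(c,g[:2]);print(k,w2f([*k[0][:2],0]))
d=vision.camera("side");save(d,"pics/side20.png")
for t in ["canister","stop","anvil","scoop","jar","dishes"]:
    for cc in(c,d):
        r=spotter.tip_of(cc,t)
        if r:print(t,r[0]["confidence"],atz(cc,r[0]["position"],0).round(4))
a=cv2.imread("pics/top20.png")[195:315,110:290];b=cv2.imread("pics/side20.png")[220:400,200:390]
a=cv2.resize(a,None,fx=2.2,fy=2.2,interpolation=cv2.INTER_CUBIC);b=cv2.resize(b,None,fx=2.1,fy=2.1,interpolation=cv2.INTER_CUBIC)
a=cv2.copyMakeBorder(a,0,b.shape[0]-a.shape[0],0,0,cv2.BORDER_CONSTANT)
cv2.imwrite("pics/end.png",np.clip(np.hstack([a,b])*1.7,0,255).astype(np.uint8))
E
```

```text
t 30.9 F: [-0.1377  0.0993  0.1145] force f [0.68 0.26 0.15] tool x in f: 169.88 tilt -1.0 grip -0.0 q [-0.46  0.01  1.98 -0.    1.15 -0.26]
(array([0.54626307, 0.14196565, 0.05338913]), 167, np.float64(0.0003817213911798262)) [0.12671428 0.05521953 0.        ]
canister 0.73 [0.5437 0.1403 0.    ]
stop 0.61 [0.5436 0.2754 0.    ]
stop 0.58 [0.5507 0.2779 0.    ]
anvil 0.56 [0.4084 0.0039 0.    ]
anvil 0.83 [ 4.103e-01  1.000e-04 -0.000e+00]
scoop 0.97 [0.405  0.2098 0.    ]
scoop 0.89 [0.4087 0.2108 0.    ]
jar 0.8 [ 0.7486 -0.1104  0.    ]
dishes 0.62 [0.7259 0.1274 0.    ]
dishes 0.89 [0.729  0.1127 0.    ]
```

View pics/end.png

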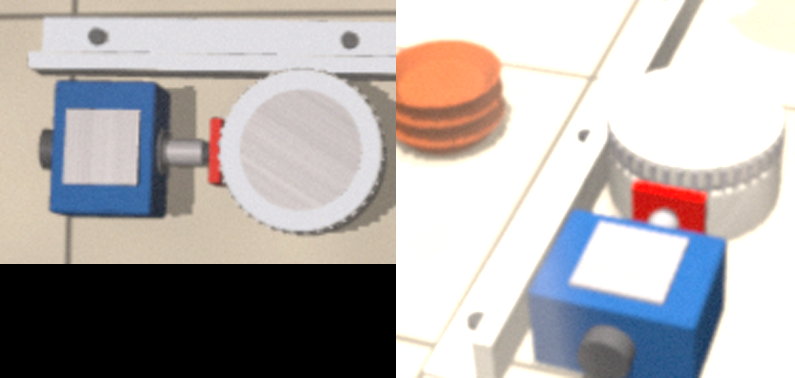

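```bash
python3 -c "
from plant import env
print(env.close_job(), env.get_state()['time_s'])"
```

```text
the job is handed in; nothing more can be done
the job is handed in; nothing more can be done
```

The canister is standing against both the fence and the red pad. I handed the job in at about 31 s of robot time, with the arm clear.

- **To the fence:** I pushed it straight across with shut fingers. Contact came at about 8 N on the tool, and the picture put the canister's centre 55.5 mm from the face, against 55 mm for touching.
- **Along the fence:** I pushed with a face turned 10° towards the fence. The picture fits on the way read 53.4 to 55.6 mm. The lower readings came where the wrist hid part of the lid, so they are less sure.
- **Lean on the pad:** The pad was felt where the push rose above the 6 N or so of sliding drag. I then pressed about 2.8 mm further, which is roughly 8 N on the pad, and held for about 1.3 s. The highest total tool reading was 14.4 N, including the drag.
- **Release:** I backed off at about 1.7 mm/s, then clear and up.

**Last checks:**
- The canister's centre sits 55.2 mm from the fence, about 1.4 mm beyond first pad contact, so it is still touching the pad.
- The jar, anvil and scoop read within about 6 mm of their first positions. The dishes differ by about 9 mm in one view and 2 mm in the other. The tool never went near any of them.

**What disagreed:** The measured tool height was about 33 mm below where the side picture showed the fingertips. Because of that:
- The first push across probably bore on the lid's top edge.
- The first try along the fence slid over the lid by about 15 mm, with up to 6 N down on it. The canister stayed where it was to within 0.5 mm.
- I then lowered the tool to push on the side and repeated the run from the start.

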